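# Surface-probe check of a sample block

## Task

Take the white cover off the sample block by its bar handle and hang it by that handle on the hook of the stand, letting go of it. Then take the probe out of its holder and set its sprung tip gently inside the ring marked on the metal face (not the square), probe upright, with the tip pushed in about half of its travel; finish while still holding it there like that. Leave the other things on the table where they are.

Things in the scene. Friction and masses are not known exactly. Their poses are not given: they have to be found in the camera images.
- block: Sample block, fixed: grey housing 130 (x) x 170 (y) x 40 mm high with a raised metal face 100 x 140 mm on top, its flat top 50 mm above the table; rows of small printed dots along its two long edges. Origin: centre of the underside, on the table; z up.
- ring_mark: Printed black ring on the metal face, centre line 17 mm in diameter, 2.4 mm line, open inside: the spot to probe. Hidden under the cover at the start. Origin: ring centre, on the metal face (50 mm above the table).
- square_mark: Printed black square outline, 16 mm wide, on the metal face beside the ring: not the spot. Origin: its centre.
- cover: Loose white cover, about 0.15 kg, over the metal face, axes as the block's: lid 112 (x) x 152 (y) mm, 16 mm high with its skirt; bar handle on top along y: 12 mm wide, 10 mm high, 116 mm long, on two end posts 100 mm apart inside, 50 mm free under the bar. Origin: centre of the skirt's lower edge (40 mm above the table at the start).
- cover_bar (a point): Centre of the cover's bar handle, 71 mm above the cover's origin, axes as the cover's (bar along y). Two ribs under the bar, 4 mm thick, 7 mm deep, at y = -13 and +13 mm (22 mm gap between them) keep the hook's arm in the middle; it then hangs level.
- hook_stand: Fixed steel stand. Origin: on the table below the hook's seat. Round arm, 8 mm thick, axis 170 mm above the table, from the post (16 mm, x = +85 mm, top 172 mm) along -x to x = -25 mm, then up to the tip at x = -33 mm, top 188 mm above the table. Base plate 140 x 100 x 10 mm, x = -20 to +120 mm.
- hook_seat (a point): Where the bar should hang, across the arm (along the stand's y): top of the arm, 174 mm above the table, 33 mm behind the tip; axes as the stand's. Thread the handle from the open end (-x) towards +x, bar above the tip and lid below the arm, then lower.
- holder: Fixed grey holder block 70 x 70 x 80 mm high with an upright hole, 14 mm, in the middle of its top. Origin: centre of the underside.
- probe: Loose hand probe, 0.1 kg, upright in the holder, z from tip to handle. Origin: end of the sprung tip when out. Along z: brass tip 7 mm thick from 0; steel stem 10 mm thick, 12 to 65 mm; round black handle 22 mm thick, 65 to 165 mm, its lower end on the holder's top (origin 15 mm above the table at the start). Lift it 65 mm or more to free it.
- probe_tip (a point): End face centre of the probe's sprung tip (moves with it).
- plunger (a joint): How far the sprung tip is pushed into the probe (m): 0 out, 0.010 fully in. Spring: 0.6 N to start, plus 0.3 N per mm (about 2 N half way).
- tip_box: Bystander: loose closed grey pipette-tip box 85 x 120 x 50 mm; not to be moved. Origin: centre of its underside.
- tube_rack: Bystander: loose white tube rack 70 x 160 x 45 mm with short tube caps on top; not to be moved. Origin: centre of its underside.
- vial: Bystander: loose small jar, 28 mm diameter, 50 mm tall; not to be moved. Origin: centre of its underside.
- tape_roll: Bystander: loose roll of tape lying flat, 60 mm diameter, 18 mm high; not to be moved. Origin: centre of its underside.
- marker: Bystander: loose flat marker pen, 120 mm long, 15 mm wide; not to be moved. Origin: centre of its underside.
Not all that is in view belongs to the job. What is shaped like the holder but blue or red is not meant. Leave any turquoise look-alike of the block alone.

How it is judged:
By the outcome, as a careful person would: the job done as asked, in the order asked, and still so for the second after the job is handed in, while the arm keeps its last pose, push and grip.
It also fails if it takes over 58 s, if anything falls off the work surface, if the arm or the gripper's body presses on something with over 40 N, if the wrist force passes 120 N, or if a joint passes its speed limit or range.

## Robot

A 6-joint arm with a two-finger parallel gripper is mounted at the origin on the work surface. World frame = base frame: x ahead of the robot, y to its left, z up, the work surface at z = 0. Lengths are in mm, angles in rad, forces in N, time in s.
With the tool pointing down it reaches from about 300 to 850 mm from the base axis. Payload 5.4 kg.
Tool frame: the origin (TCP) lies on the centre line of the jaws, within the pads' length; the fingertips stand ahead of it and the grasp point (between the pads) is the TCP (env.tip_reach is the z of the fingertips in the tool frame, in mm); z points along the fingers, y is the line along which they close (so a half turn about z gives the same grasp; the last joint's range is limited). The gripper opens to 85 mm and grips with 20 to 120 N. Pads are 22 mm wide; open, the fingers measure 114 mm over their backs; the gripper's body (76 mm by 85 mm) begins 54 mm behind the grasp point. The pads swing forward as they close: fully open they stand 13 mm farther back than shut.
Start: joints at [-1.385, 0.158, 1.597, -0, 1.386, -0.21], TCP at [221.665, -530.538, 250.299] pointing down, gripper open.
Joint ranges: [-2.91, 2.91], [-0.94, 2.29], [0.18, 2.7], [-1.29, 4.43], [0.17, 2.64], [-3, 3]. Speed limits (rad/s): [2.57, 2.57, 3.14, 3.14, 3.14, 3.14].

## Interface

Orientations are given as a unit quaternion [x, y, z, w].
In Python, from cell import env gives the robot as it stands. The module is installed in compiled form; this text tells all that it offers.
- The arm moves only by the tool servo_tool, never from a script. Its argument "targets" is text: rows parted by semicolons, each of 7 numbers parted by spaces: the shift along the tool's x, y, z in m, then the turn, a rotation vector about the tool's x, y, z in rad, then the finger opening in m, from 0 to 0.0854. In form: dx dy dz ax ay az gripper; .... A call has 1 to 12 rows; each row is the pose to reach, as a shift and turn from the pose commanded when the call began, along the tool's axes at that moment; what a row does not reach only later rows make up. A row lasts 1/12 s, in which the tool goes at most 41.7 mm and 7.16 degrees, less where a joint would pass 70% of its speed; a pose out of reach is approached as far as the arm can. A call with a gripper value outside its range is refused whole. The fingers move at their own pace and stop on an object; "force" is the grip in N (left out, the last holds). Time passes only in rows, so rows that repeat a pose let the fingers close. It gives the time, the measured TCP pose, the force, the opening and the grip force at its end, in the units of the state.
- env.get_state(): the state, without advancing time (a new reading comes with each control period).
- env.read_camera(name): name is "scene" or "top" or "wrist"; returns (picture, depth): 480x640x3 uint8, red, green, blue; 480x640 float32, mm along the optical axis (not along the pixel's ray), 0 where there is no reading.
- env.camera_model(name): a dict with "K" (3x3 intrinsics, pixels), "extrinsics" (4x4, takes a point from world to camera coordinates). Camera axes: x right, y up, looking along -z (the intrinsics and any distortion apply to the point x, -y, -z); pixel columns grow to the right and rows downward; lengths in mm; the calibration is good to about 2 mm. The wrist camera is an equidistant fisheye: a pixel r from the principal point sees the ray r / f radians off the axis. A picture is of the moment at which its call begins: read the wrist's pose just before it. camera_model takes no time and is no camera call; for the wrist camera it gives the pose at the moment of the call.
- env.sign_off(): hands the job in; it is judged then, once.
Trained networks look in the newest picture that a camera, given by its name, has taken for a name from the list of things; names that differ only in an ending like _2 or _b are one class to them, and where a whole thing is asked for, a point or a joint stands for the part that bears it (a point fixed in the world has none). Each returns a list of dicts, best first, with "conf" (0 to 1); they miss things now and then, are a little off and sometimes report something else, mostly with a low value. They report only what shows in the picture. A call takes as long as a camera call. They do not tell look-alikes from the thing itself.
- env.boxes_of(camera, name): "centre" ([x, y, z] in mm, in the coordinates of the camera as it stood for that picture, good to about 4 mm: the middle of the surface that is visible of it).
The state is a dict: "clock": time; "joints": joint angles; "dq": joint speeds; "effort": joint torques, N m; "ee_pos": TCP position; "orientation": TCP orientation; "force": force on the tool from outside, world axes, zero at the start; "torque": the same for the moment, N m; "opening": finger opening in mm; "grip_force": force on a finger pad.
Only numpy, scipy, OpenCV 4.12 (cv2) and the standard library are available. Lean on these libraries where they do the work, as an engineer would, in place of code of your own. Each camera call takes 0.05 s, during which the arm holds its last target. There are 200 camera calls.

## Working session

There is one attempt and no reset: what is moved stays moved. The work goes in short steps, Python scripts to look and compute and a tool call to move; the robot and the scene stay as the last step left them, time stands still between calls to the robot, and variables do not carry over. Pictures are saved under pics/ and viewed, at most 11 in all, crops included, and the job is handed in when it is done.

Besides the shell and the picture viewer there is one more tool, called after "Emit:" by a JSON object that holds its "name" and its "arguments". servo_tool: Moves the arm, as the interface text tells. Its arguments: {"type":"object","properties":{"targets":{"type":"string"},"force":{"type":"number"}},"required":["targets"]}

```bash
mkdir -p pics
cat > h.py <<'E'
import numpy as np, cv2
from cell import env
from scipy.spatial.transform import Rotation as R
def towld(cam,p,M=None):
    E=np.array((M or env.camera_model(cam))["extrinsics"]); return np.linalg.inv(E)@np.r_[p,1]
def cloud(cam,d):
    M=env.camera_model(cam);K=np.array(M["K"]);E=np.array(M["extrinsics"])
    v,u=np.mgrid[:480,:640]; x=(u-K[0,2])/K[0,0]; y=(v-K[1,2])/K[1,1]
    P=np.stack([x*d,-y*d,-d,np.ones_like(d)],-1)@np.linalg.inv(E).T
    return P[...,:3]
def save(n,im): cv2.imwrite(f"pics/{n}.png",im[...,::-1])
E
python3 - <<'E'
from h import *
s=env.get_state();print(s["clock"],s["ee_pos"],s["orientation"],s["force"],env.tip_reach)
for c in("scene","top"):
    im,d=env.read_camera(c);save(c+"0",im);np.savez(f"{c}0.npz",P=cloud(c,d),im=im,d=d)
    M=env.camera_model(c)
    print(c,M)
    for n in("block","cover","cover_bar","hook_stand","holder","probe"):
        for r in env.boxes_of(c,n): print(c,n,round(r["conf"],2),np.round(towld(c,r["centre"],M)[:3]))
E
```

```text
0.0 [ 221.55904695 -529.9847774   249.31280918] [ 9.80481290e-01  1.96610112e-01  9.87440991e-06 -9.50882701e-04] [-0.40256189  0.15786209  0.28191803] 19.0
scene {'K': array([[547.19286538,   0.        , 323.91462717],
       [  0.        , 547.19286538, 236.20948032],
       [  0.        ,   0.        ,   1.        ]]), 'extrinsics': array([[ 8.53946346e-01,  5.19814626e-01,  2.38410015e-02,
        -5.09321417e+02],
       [-3.06499653e-01,  4.65432476e-01,  8.30319561e-01,
         2.23095788e+01],
       [ 4.20515876e-01, -7.16355613e-01,  5.56777364e-01,
        -1.44063268e+03],
       [ 0.00000000e+00,  0.00000000e+00,  0.00000000e+00,
         1.00000000e+00]])}
scene block 0.9 [569. -47.  20.]
scene block 0.8 [557. 458.  37.]
scene block 0.78 [355. 265.  42.]
scene cover 0.95 [522.  15.  55.]
scene cover_bar 0.85 [524.  12.  59.]
scene hook_stand 0.78 [597. 291.   8.]
scene holder 0.94 [ 524. -323.   61.]
scene holder 0.66 [ 631. -284.   69.]
scene holder 0.55 [ 384. -315.   63.]
scene probe 0.59 [ 508. -311.  141.]
top {'K': array([[500.15626057,   0.        , 316.56219177
[... 210 characters left out ...]
   [ 9.93968737e-01,  1.16581017e-02,  1.09042370e-01,
        -5.83187170e+02],
       [-1.09034758e-01, -1.28847861e-03,  9.94037103e-01,
        -1.09488070e+03],
       [ 0.00000000e+00,  0.00000000e+00,  0.00000000e+00,
         1.00000000e+00]])}
top block 0.82 [547. 499.  49.]
top block 0.79 [499.  40.  38.]
top block 0.71 [340. 297.  48.]
top block 0.51 [367. 145.  51.]
top cover 0.6 [519.  31.  58.]
top cover_bar 0.84 [521.  37.  56.]
top hook_stand 0.59 [588. 283.  10.]
top hook_stand 0.33 [521.  33.  57.]
top holder 0.85 [ 370. -288.   80.]
top holder 0.82 [ 622. -263.   80.]
top holder 0.61 [ 504. -280.   76.]
top holder 0.44 [ 354. -166.   14.]
top probe 0.81 [ 503. -291.  155.]
```

View pics/scene0.png

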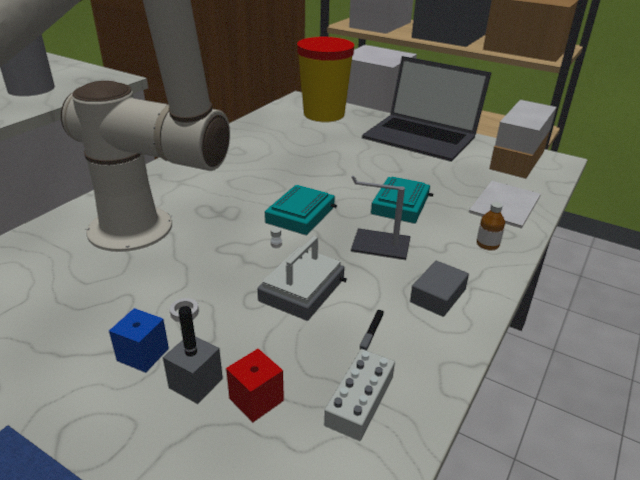

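View pics/top0.png

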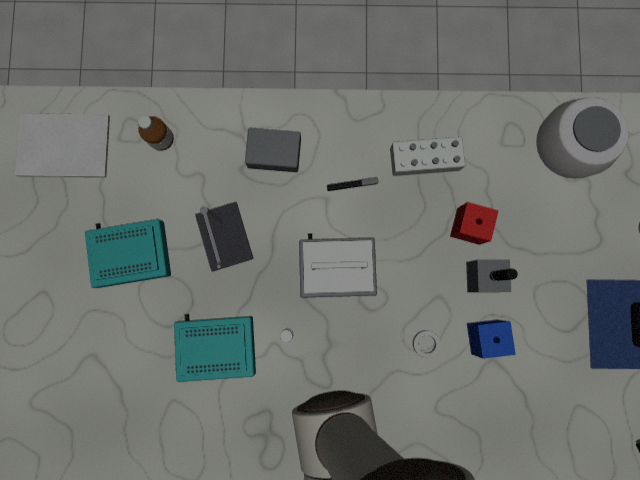

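Scene: grey block with white cover in the middle (top ≈338,266, bar along image x). The hook stand is at top ≈(225,237), with its arm's tip towards the robot. The grey holder with the black probe is at ≈(490,275), between the blue and red look-alikes.

Run:
```python
from h import *
def fit(name,Q):
    if len(Q)<8: print(name,len(Q));return
    m=np.median(Q,0);xy=Q[:,:2].astype(np.float32);r=cv2.minAreaRect(xy)
    w=np.linalg.svd(xy-xy.mean(0),full_matrices=False)[2][0]
    print(name,len(Q),"med",m.round(1),"rect",np.round(r[0],1),np.round(r[1],1),round(r[2],1),"axis deg",round(np.degrees(np.arctan2(w[1],w[0])),1),"z5,50,95",np.percentile(Q[:,2],[5,50,95]).round(1))
for c in("top","scene"):
    f=np.load(f"{c}0.npz");P=f["P"];d=f["d"]
    def sel(x0,x1,y0,y1,z0,z1): 
        m=(d>0)&(P[...,0]>x0)&(P[...,0]<x1)&(P[...,1]>y0)&(P[...,1]<y1)&(P[...,2]>z0)&(P[...,2]<z1); return P[m]
    print(c)
    fit("bar",sel(440,600,-60,130,104,125))
    fit("lid",sel(440,600,-80,140,50,62))
    fit("housing",sel(400,640,-120,180,30,62))
    fit("arm",sel(450,720,200,400,155,195))
    fit("armtip",sel(450,720,200,400,177,195))
    fit("base",sel(450,720,200,400,5,15))
    fit("post",sel(450,720,200,400,20,155))
    fit("holder",sel(460,560,-350,-230,74,85))
    fit("probe",sel(460,570,-350,-230,100,200))
    fit("probetop",sel(460,570,-350,-230,172,200))
    for z in range(90,185,20): fit(f"pr{z}",sel(460,570,-350,-230,z,z+20))
```

```text
top
bar 326 med [520.6  32.8 115.4] rect [520.5  33.6] [ 12.2 114.6] 2.3 axis deg 92.4 z5,50,95 [112.3 115.4 118. ]
lid 3173 med [515.1  34.1  55.8] rect [520.6  32.8] [111.9 152. ] 2.3 axis deg 92.3 z5,50,95 [52.5 55.8 59.1]
housing 4080 med [513.4  34.3  55.1] rect [520.   32.8] [130.2 170.4] 2.3 axis deg 91.6 z5,50,95 [37.7 55.1 58.8]
arm 292 med [575.7 289.8 173.2] rect [568.3 288.9] [127.9  15.1] 15.8 axis deg -162.3 z5,50,95 [169.5 173.2 182.8]
armtip 27 med [514.2 269.5 184.1] rect [558.5 282.4] [105.4   6.9] 16.2 axis deg -163.0 z5,50,95 [177.6 184.1 189. ]
base 2278 med [586.  287.5  10. ] rect [586.9 298.9] [197.9 264.3] 88.8 axis deg -167.1 z5,50,95 [ 6.2 10.  13.4]
post 112 med [618.8 298.8  91.3] rect [620.3 301.4] [ 7.5 15.8] 52.9 axis deg 145.0 z5,50,95 [ 29.1  91.3 146. ]
holder 883 med [ 501.1 -292.8   79.8] rect [ 503.8 -299.8] [68.7 71.8] 0.7 axis deg -172.4 z5,50,95 [76.5 79.8 83.1]
probe 244 med [ 502.3 -293.1  165.1] rect [ 503.3 -298.4] [21.2 20.7] 56.9 axis deg 179.1 z5,50,95 [108.4 165.1 181.8]
probetop 107 med [ 503.7 -298.6  179.1] rect [ 502.8 -299.2] [20.
[... 1692 characters left out ...]
505.3 -304.9  179.5] rect [ 502.4 -303.8] [20.7 21.8] 87.8 axis deg -38.9 z5,50,95 [174.1 179.5 181.6]
pr90 107 med [ 509.  -310.   100.5] rect [ 506.4 -306.6] [22.2 13.4] 50.0 axis deg -131.4 z5,50,95 [ 91.4 100.5 108.8]
pr110 110 med [ 509.2 -309.4  119.9] rect [ 506.7 -306.8] [21.3 13.4] 48.9 axis deg -132.3 z5,50,95 [111.  119.9 129.2]
pr130 114 med [ 509.7 -309.7  139. ] rect [ 506.9 -305. ] [21.9 13.7] 61.0 axis deg -133.0 z5,50,95 [131.2 139.  148.9]
pr150 121 med [ 509.5 -309.1  159.9] rect [ 507.6 -306.7] [21.3 13.5] 52.9 axis deg -130.0 z5,50,95 [151.1 159.9 169.3]
pr170 137 med [ 505.3 -304.9  179.4] rect [ 502.5 -303.8] [20.7 22. ] 87.8 axis deg -35.2 z5,50,95 [171.5 179.4 181.6]
```

```bash
cat >> h.py <<'E'
def go(*gs):
    """gs: (x,y,z,yaw_deg of tool y, tilt-free) -> prints tool-frame shift (m) and turn"""
    s=env.get_state();p=np.array(s["ee_pos"]);q=R.from_quat(s["orientation"])
    print("t",round(s["clock"],2),"p",p.round(1),"yaw_y",round(np.degrees(np.arctan2(*q.as_matrix()[[1,0],1])),2),"J6",round(s["joints"][5],2),"open",round(s["opening"],1),"grip",round(s["grip_force"],1),"F",np.round(s["force"],1))
    for x,y,z,a in gs:
        a=np.radians(a);Y=np.array([np.cos(a),np.sin(a),0]);Z=np.array([0,0,-1.]);X=np.cross(Y,Z)
        T=R.from_matrix(np.c_[X,Y,Z]); d=q.inv().apply(np.array([x,y,z])-p)/1000
        print(np.round(d,4),np.round((q.inv()*T).as_rotvec(),4))
E
python3 -c "
from h import *
go((521,1,235,2.3))"
```

```text
t 0.7 p [ 221.7 -530.6  250.3] yaw_y -67.32 J6 -0.21 open 85.4 grip 0.0 F [ 0.  -0.1 -0.6]
[ 0.4811 -0.3751  0.0153] [ 0.      0.     -1.2152]
```

Emit:
{"name": "servo_tool", "arguments": {"targets": "0.481 -0.375 0.015 0 0 -1.215 0.085; 0.481 -0.375 0.015 0 0 -1.215 0.085; 0.481 -0.375 0.015 0 0 -1.215 0.085; 0.481 -0.375 0.015 0 0 -1.215 0.085; 0.481 -0.375 0.015 0 0 -1.215 0.085; 0.481 -0.375 0.015 0 0 -1.215 0.085; 0.481 -0.375 0.015 0 0 -1.215 0.085; 0.481 -0.375 0.015 0 0 -1.215 0.085; 0.481 -0.375 0.015 0 0 -1.215 0.085; 0.481 -0.375 0.015 0 0 -1.215 0.085; 0.481 -0.375 0.015 0 0 -1.215 0.085; 0.481 -0.375 0.015 0 0 -1.215 0.085"}}

```text
clock: 1.7
ee_pos: [467.6, -93.0, 238.3]
orientation: [0.693, 0.721, 0.0, 0.001]
force: [1.0, -0.2, 0.2]
opening: 85.0
grip_force: 0.0
```

```bash
python3 -c "
from h import *
go((521,1,235,2.3))"
```

```text
t 1.7 p [467.6 -93.  238.3] yaw_y 2.31 J6 -0.49 open 85.0 grip 0.0 F [ 1.  -0.2  0.2]
[0.0918 0.0571 0.0033] [0.0009 0.0006 0.0001]
```

Emit:
{"name": "servo_tool", "arguments": {"targets": "0.09 0.055 0.003 0 0 0 0.085; 0.09 0.055 0.003 0 0 0 0.085; 0.09 0.055 0.003 0 0 0 0.085; 0.09 0.055 0.003 0 0 0 0.085; 0.09 0.055 0.003 0 0 0 0.085; 0.09 0.055 0.003 0 0 0 0.085"}}

```text
clock: 2.2
ee_pos: [518.0, -3.4, 235.0]
orientation: [0.693, 0.721, -0.0, 0.0]
force: [-0.3, -0.8, 0.6]
opening: 85.2
grip_force: 0.0
```

```bash
cat >> h.py <<'E'
def wcloud():
    """wrist picture, world cloud from equidistant fisheye + depth"""
    M=env.camera_model("wrist");im,d=env.read_camera("wrist");K=np.array(M["K"]);E=np.linalg.inv(np.array(M["extrinsics"]))
    v,u=np.mgrid[:480,:640];x=(u-K[0,2])/K[0,0];y=(v-K[1,2])/K[1,1];th=np.hypot(x,y)+1e-9
    s=np.tan(np.minimum(th,1.5))/th
    P=np.stack([x*s*d,-y*s*d,-d,np.ones_like(d)],-1)@E.T
    return im,d,P[...,:3],M
def rect(n,Q):
    r=cv2.minAreaRect(Q[:,:2].astype(np.float32)); print(n,len(Q),Q.mean(0).round(1),np.round(r[0],1),np.round(r[1],1),round(r[2],1),"z",np.percentile(Q[:,2],[5,50,95]).round(1))
def box(P,d,x0,x1,y0,y1,z0,z1):
    return (d>0)&(P[...,0]>x0)&(P[...,0]<x1)&(P[...,1]>y0)&(P[...,1]<y1)&(P[...,2]>z0)&(P[...,2]<z1)
E
python3 - <<'E'
from h import *
im,d,P,M=wcloud();save("w1",im);print(M["K"],np.linalg.inv(M["extrinsics"])[:3,3])
rect("bar",P[box(P,d,480,560,-60,120,105,125)])
rect("lid",P[box(P,d,440,600,-80,140,50,62)])
go((521,1,111,2.3))
E
```

```text
[[371.64829954   0.         317.86044435]
 [  0.         371.64829954 245.02342734]
 [  0.           0.           1.        ]] [515.26507364  61.74647151 358.51889456]
bar 3049 [519.9  32.2 115.8] [520.  30.] [ 12.  114.7] 2.6 z [114.5 115.8 117. ]
lid 21105 [519.6  32.9  56. ] [519.9  29.8] [112.6 151.8] 2.2 z [54.8 56.  57.2]
t 2.25 p [518.   -3.8 235. ] yaw_y 2.23 J6 -0.28 open 84.9 grip 0.0 F [-0.3 -1.  -0.5]
[0.0047 0.0032 0.124 ] [-0.0002  0.0004 -0.0012]
```

View pics/w1.png

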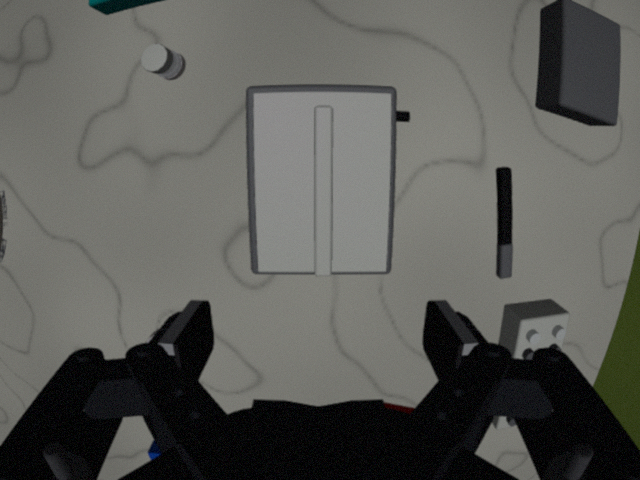

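The wrist view shows the cover at ≈(320,180), with the bar (315–332, 105–275) lined up between the fingers. The bar centre is (520,30), its top at 116. I'll grasp 30 mm off-centre so the fingers stay clear of the hook's arm.

Emit:
{"name": "servo_tool", "arguments": {"targets": "0.004 0.003 0.03 0 0 0 0.085; 0.004 0.003 0.06 0 0 0 0.06; 0.004 0.003 0.09 0 0 0 0.05; 0.004 0.003 0.115 0 0 0 0.05; 0.004 0.003 0.125 0 0 0 0.05; 0.004 0.003 0.125 0 0 0 0.05; 0.004 0.003 0.125 0 0 0 0.0; 0.004 0.003 0.125 0 0 0 0.0; 0.004 0.003 0.125 0 0 0 0.0; 0.004 0.003 0.125 0 0 0 0.0; 0.004 0.003 0.125 0 0 0 0.0; 0.004 0.003 0.125 0 0 0 0.0", "force": 80}}

```text
clock: 3.25
ee_pos: [522.7, 0.7, 112.4]
orientation: [0.693, 0.721, 0.001, 0.002]
force: [-1.3, -1.6, 7.4]
opening: 10.9
grip_force: 78.7
```

```bash
python3 -c "
from h import *
go((520,0,203,2.3),(440,215,203,16.5))"
```

```text
t 3.25 p [522.7   0.7 112.4] yaw_y 2.31 J6 -0.27 open 10.9 grip 78.7 F [-1.3 -1.6  7.4]
[-0.0008 -0.0024 -0.0906] [0.0038 0.0016 0.0001]
[ 0.2173 -0.0736 -0.0913] [ 0.0036  0.002  -0.2477]
```

Emit:
{"name": "servo_tool", "arguments": {"targets": "0 -0.002 -0.01 0 0 0 0; 0 -0.002 -0.025 0 0 0 0; 0 -0.002 -0.045 0 0 0 0; 0 -0.002 -0.07 0 0 0 0; 0 -0.002 -0.095 0 0 0 0; 0 -0.01 -0.11 0 0 0 0; 0 -0.03 -0.115 0 0 0 0; 0 -0.05 -0.115 0 0 0 0; 0 -0.075 -0.115 0 0 0 0; 0 -0.085 -0.115 0 0 0 0; 0 -0.085 -0.115 0 0 0 0; 0 -0.085 -0.115 0 0 0 0"}}

```text
clock: 4.25
ee_pos: [436.2, -2.1, 225.6]
orientation: [0.693, 0.721, 0.0, 0.001]
force: [0.4, 0.4, -1.3]
opening: 10.5
grip_force: 78.3
```

Run:
```python
from h import *
im,d,P,M=wcloud();save("w2",im)
z=env.get_state()["ee_pos"];x,y,zz=z
rect("bar",P[box(P,d,x-40,x+40,y-45,y+120,zz-3,zz+20)])
Q=P[box(P,d,x-90,x+90,y-50,y+140,zz-72,zz-40)];rect("lid",Q)
A=np.c_[Q[:,:2]-Q[:,:2].mean(0),np.ones(len(Q))];print("lid slope",np.linalg.lstsq(A,Q[:,2],rcond=None)[0])
rect("tip",P[box(P,d,450,720,200,400,177,195)]);rect("arm",P[box(P,d,450,720,200,400,160,195)])
go()
```

```text
bar 12917 [434.7  28.5 230.3] [438.6  26.6] [115.2  37.2] 83.2 z [227.4 229.2 243.3]
lid 47039 [434.2  40.1 169.2] [434.8  28.5] [113.  149.3] 2.3 z [168.1 169.2 170.2]
lid slope [-7.74068148e-04 -3.03878171e-03  1.69157026e+02]h.py:28: RuntimeWarning: Mean of empty slice.
  r=cv2.minAreaRect(Q[:,:2].astype(np.float32)); print(n,len(Q),Q.mean(0).round(1),np.round(r[0],1),np.round(r[1],1),round(r[2],1),"z",np.percentile(Q[:,2],[5,50,95]).round(1))
  ret = um.true_divide(
Traceback (most recent call last):
  File "h.py", line 28, in rect
    r=cv2.minAreaRect(Q[:,:2].astype(np.float32)); print(n,len(Q),Q.mean(0).round(1),np.round(r[0],1),np.round(r[1],1),round(r[2],1),"z",np.percentile(Q[:,2],[5,50,95]).round(1))
                                                                                                                                         ~~~~~~~~~~~~~^^^^^^^^^^^^^^^^^^
IndexError: index -1 is out of bounds for axis 0 with size 0
```

View pics/w2.png

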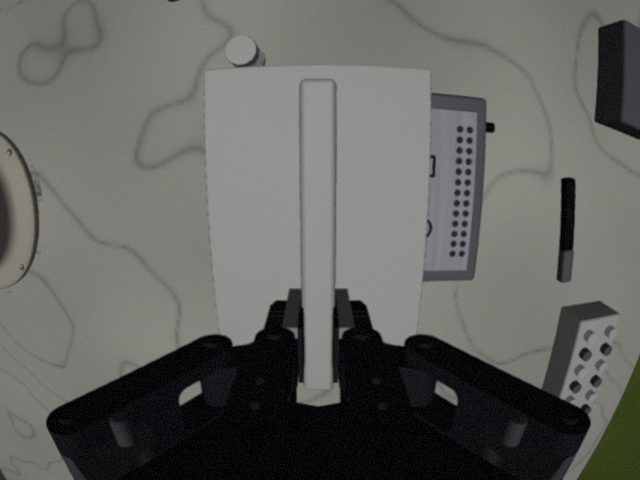

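The cover is held level, with the bar about 30 mm ahead of the TCP. Its mark faces show at ≈(430,165) for the square and (430,228) for the ring. Next is the pre-hook pose.

```bash
python3 -c "
from h import *
go((445.5,217,204.5,16.5))"
```

```text
t 4.3 p [436.6  -2.2 225.6] yaw_y 2.29 J6 -0.32 open 10.5 grip 78.3 F [ 0.4 -0.2 -2.1]
[0.2186 0.0176 0.0211] [ 0.0014  0.0005 -0.2481]
```

Emit:
{"name": "servo_tool", "arguments": {"targets": "0.02 0.002 0.0 0 0 -0.03 0; 0.045 0.005 0.005 0 0 -0.07 0; 0.075 0.007 0.01 0 0 -0.11 0; 0.11 0.01 0.013 0 0 -0.15 0; 0.145 0.012 0.016 0 0 -0.19 0; 0.175 0.015 0.019 0 0 -0.22 0; 0.2 0.017 0.021 0 0 -0.24 0; 0.214 0.0176 0.021 0 0 -0.248 0; 0.2186 0.0176 0.021 0 0 -0.248 0; 0.2186 0.0176 0.021 0 0 -0.248 0; 0.2186 0.0176 0.021 0 0 -0.248 0"}}

```text
clock: 5.22
ee_pos: [445.4, 216.6, 204.0]
orientation: [0.598, 0.801, -0.0, 0.0]
force: [1.0, -0.0, -2.0]
opening: 10.2
grip_force: 78.3
```

Run:
```python
from h import *
go()
def stat(n,Q):
    if len(Q)>8: rect(n,Q)
    else: print(n,len(Q))
def rep(c,P,d):
    m=box(P,d,480,660,235,340,160,195);Q=P[m]
    stat(c+" arm",Q); stat(c+" tip",P[box(P,d,480,540,235,340,180,195)])
    m=box(P,d,530,610,235,340,160,185);Q=P[m]
    if len(Q)>8:
        k=np.polyfit(Q[:,0],Q[:,1],1);print("line deg",np.degrees(np.arctan(k[0])).round(1),"y at x=510,542:",np.polyval(k,[510,542]).round(1))
im,d,P,M=wcloud();save("w3",im);rep("w",P,d)
Q=P[box(P,d,360,520,150,340,140,153)];stat("lid",Q)
im,d=env.read_camera("top");rep("t",cloud("top",d),d)
im,d=env.read_camera("scene");rep("s",cloud("scene",d),d);save("s3",im)
```

```text
t 5.22 p [445.4 216.6 204. ] yaw_y 16.5 J6 -0.08 open 10.2 grip 78.3 F [ 1. -0. -2.]
w arm 2566 [556.1 281.5 174.2] [563.8 285.4] [122.3  16.2] 15.9 z [169.3 173.4 186.5]
w tip 293 [509.4 266.3 185.8] [510.4 266.8] [10.3  7.8] 61.6 z [181.7 186.2 188. ]
line deg 18.0 y at x=510,542: [266.3 276.7]
lid 47056 [432.5 256.9 147.5] [435.8 245.7] [112.8 149.5] 16.6 z [146.4 147.5 148.5]
t arm 287 [573.8 288.5 173.8] [569.2 285.5] [128.   14.7] 19.4 z [169.3 173.3 184.1]
t tip 19 [512.1 268.6 185.6] [513.3 269. ] [10.4  6.5] 5.0 z [180.7 185.7 189.5]
line deg 18.0 y at x=510,542: [267.9 278.3]
s arm 211 [571.3 283.5 171.2] [568.5 281.8] [128.8  20.5] 19.2 z [164.5 170.8 181.2]
s tip 14 [511.4 264.1 183.5] [512.1 264.4] [9.8 6.7] 30.2 z [180.4 183.5 187.1]
line deg 18.1 y at x=510,542: [264.  274.4]
```

View pics/w3.png

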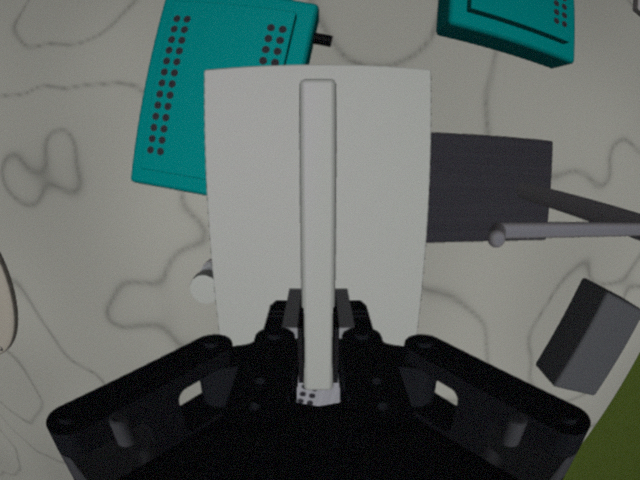

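The hook's tip is at ≈(497,237) in the wrist image, about level with the bar's middle (318,232), so the line-up is good. I'm fine-tuning the yaw to 17.5° and threading along the stand's x.

```bash
python3 -c "
from h import *
go((446.3,214.7,206,17.5),(551.2,247.8,206,17.5))"
```

```text
t 5.37 p [445.3 216.1 204.1] yaw_y 16.42 J6 -0.08 open 10.5 grip 78.3 F [ 0.4 -0.5 -2.2]
[-0.0016  0.0005 -0.0019] [ 0.0001  0.0003 -0.0189]
[ 0.0005  0.1105 -0.0019] [ 0.0001  0.0003 -0.0189]
```

Emit:
{"name": "servo_tool", "arguments": {"targets": "-0.001 0 -0.002 0 0 -0.019 0; -0.001 0.015 -0.002 0 0 -0.019 0; -0.001 0.03 -0.002 0 0 -0.019 0; -0.001 0.045 -0.002 0 0 -0.019 0; 0 0.06 -0.002 0 0 -0.019 0; 0 0.075 -0.002 0 0 -0.019 0; 0 0.09 -0.002 0 0 -0.019 0; 0 0.1 -0.002 0 0 -0.019 0; 0 0.107 -0.002 0 0 -0.019 0; 0 0.1105 -0.002 0 0 -0.019 0; 0 0.1105 -0.002 0 0 -0.019 0; 0 0.1105 -0.002 0 0 -0.019 0"}}

```text
clock: 6.37
ee_pos: [550.7, 248.1, 206.0]
orientation: [0.591, 0.807, -0.0, -0.0]
force: [-0.6, -0.2, -2.1]
opening: 10.3
grip_force: 78.4
```

Run:
```python
from h import *
go((551.2,247.8,181,17.5))
im,d,P,M=wcloud();save("w4",im)
b=P[box(P,d,500,580,220,350,202,215)]
if len(b)>8: rect("bar",b)
for n,q in (("arm past bar",box(P,d,552,620,262,310,165,178)),("tip",box(P,d,490,530,250,285,178,195))):
    if q.sum()>8: rect(n,P[q])
```

```text
t 6.37 p [550.7 248.1 206. ] yaw_y 17.59 J6 -0.08 open 10.3 grip 78.4 F [-0.6 -0.2 -2.1]
[-0.0005  0.0004  0.025 ] [-0.0005 -0.      0.0015]
bar 11581 [539.6 280.2 209.3] [537.4 274.1] [ 37.  115.1] 26.8 z [207.5 209.3 210.7]
arm past bar 2861 [586.3 291.3 172.9] [587.2 289.6] [75.5 14.1] 21.5 z [170.3 173.2 174.6]
tip 515 [512.4 267.3 184.3] [512.3 266.8] [11.4  8.1] 22.7 z [178.7 185.1 188.1]
```

View pics/w4.png

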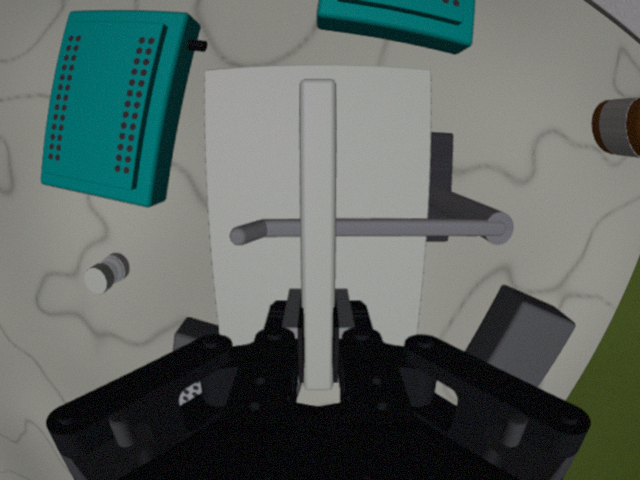

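The bar is threaded over the arm: they cross at ≈(318,228), and the tip at (238,236) stays on the open side. Lowering now.

Emit:
{"name": "servo_tool", "arguments": {"targets": "0 0 0.006 0 0 0 0; 0 0 0.012 0 0 0 0; 0 0 0.017 0 0 0 0; 0 0 0.021 0 0 0 0; 0 0 0.023 0 0 0 0; 0 0 0.0245 0 0 0 0; 0 0 0.0252 0 0 0 0; 0 0 0.0252 0 0 0 0"}}

```text
clock: 7.08
ee_pos: [551.0, 248.4, 180.7]
orientation: [0.591, 0.807, -0.0, -0.0]
force: [-0.5, -0.4, -2.2]
opening: 10.8
grip_force: 78.4
```

Emit:
{"name": "servo_tool", "arguments": {"targets": "0 0 0.0005 0 0 0 0; 0 0 0.001 0 0 0 0; 0 0 0.0013 0 0 0 0; 0 0 0.0013 0 0 0 0"}}

```text
clock: 7.42
ee_pos: [551.3, 248.4, 180.2]
orientation: [0.591, 0.807, 0.0, 0.0]
force: [-0.7, -0.4, 0.8]
opening: 10.3
grip_force: 78.7
```

Emit:
{"name": "servo_tool", "arguments": {"targets": "0 0 0 0 0 0 0.03; 0 0 0 0 0 0 0.05; 0 0 0 0 0 0 0.05; 0 0 0 0 0 0 0.05; 0 0 -0.01 0 0 0 0.05; 0 0 -0.03 0 0 0 0.05; 0 0 -0.06 0 0 0 0.05; 0 0 -0.09 0 0 0 0.05; 0 0 -0.11 0 0 0 0.05; 0 0 -0.11 0 0 0 0.05"}}

```text
clock: 8.25
ee_pos: [553.4, 249.0, 296.8]
orientation: [0.591, 0.807, 0.004, 0.004]
force: [1.0, -0.8, 1.5]
opening: 50.0
grip_force: 0.0
```

Run:
```python
from h import *
im,d,P,M=wcloud();save("w5",im)
rect("lid",P[box(P,d,450,640,180,380,112,135)])
rect("bar",P[box(P,d,450,640,180,380,178,195)])
go((503,-301,300,2.3),(503,-301,250,-30))
print(env.get_state()["joints"])
```

```text
lid 20772 [540.8 279.5 123.9] [555.9 280.4] [142.9 152. ] 17.5 z [122.5 123.9 125.2]
bar 3388 [539.2 277.8 183.8] [526.7 271.7] [ 42.6 115.9] 17.6 z [182.2 183.8 185.2]
t 8.3 p [552.5 248.8 293.7] yaw_y 17.59 J6 -0.08 open 49.9 grip 0.0 F [-1.  -0.7 -0.8]
[-0.5091 -0.2133 -0.0075] [ 0.0071 -0.0004  0.2669]
[-0.5091 -0.2137  0.0425] [ 0.0069 -0.0024  0.8306]
[ 2.23846137e-01  2.07393443e-01  1.45564924e+00  3.18970608e-05
  1.47142037e+00 -8.31943407e-02]
```

View pics/w5.png

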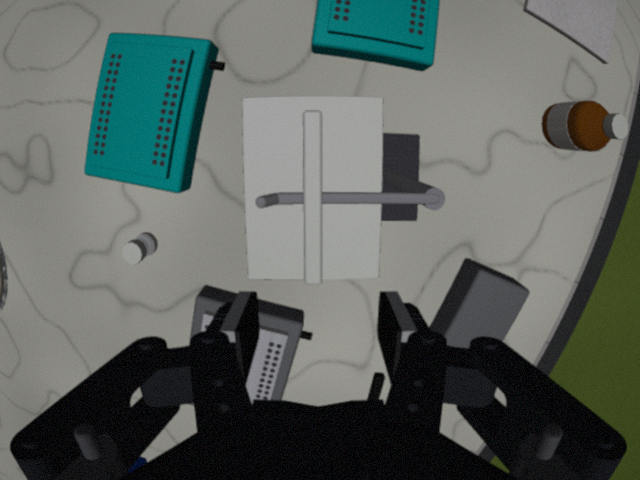

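The cover hangs level on the hook and is released. Next I look straight at the metal face on the way to the probe.

Emit:
{"name": "servo_tool", "arguments": {"targets": "-0.03 -0.013 0 0 0 0.03 0.085; -0.065 -0.029 0 0 0 0.06 0.085; -0.1 -0.045 0 0 0 0.1 0.085; -0.135 -0.06 0 0 0 0.14 0.085; -0.17 -0.076 0 0 0 0.18 0.085; -0.205 -0.091 0 0 0 0.22 0.085; -0.235 -0.105 0 0 0 0.25 0.085; -0.255 -0.113 0 0 0 0.267 0.085; -0.261 -0.116 0 0 0 0.267 0.085; -0.261 -0.116 0 0 0 0.267 0.085"}}

```text
clock: 9.13
ee_pos: [518.6, -36.6, 288.6]
orientation: [0.694, 0.72, -0.0, -0.001]
force: [1.2, 0.4, 0.2]
opening: 85.1
grip_force: 0.0
```

Run:
```python
from h import *
im,d,P,M=wcloud();save("w6",im)
rect("face",P[box(P,d,450,600,-60,120,45,55)]);rect("housing",P[box(P,d,430,610,-80,140,35,55)])
m=box(P,d,470,570,-20,80,44,56)
g=cv2.cvtColor(im,cv2.COLOR_RGB2GRAY);dark=((g<80)&m).astype(np.uint8)
n,l,st,c=cv2.connectedComponentsWithStats(dark)
for i in range(1,n):
    if st[i,4]>15:
        Q=P[l==i]; r=cv2.minAreaRect(Q[:,:2].astype(np.float32)); print(c[i].round(1),st[i],"world",np.round((Q.min(0)+Q.max(0))/2,1),np.round(r[0],1),np.round(r[1],1),round(r[2],1))
for nm in ("ring_mark","square_mark"):
    for r in env.boxes_of("wrist",nm): print(nm,round(r["conf"],2),towld("wrist",r["centre"],M)[:3].round(1))
go((503,-301,300,-30),(503,-301,140,-30))
K=M["K"]; ys,xs=slice(100,420),slice(160,560); save("w6c",cv2.resize(im[ys,xs],None,fx=2,fy=2)[:600])
```

```text
face 14462 [519.2  30.2  50. ] [519.5  29.9] [100.9 140.1] 2.1 z [48.7 50.  51.4]
housing 20904 [519.1  30.4  46.9] [519.1  29.9] [131.  168.7] 2.1 z [38.9 49.6 51.2]
[276.8  98.1] [274  96   6   5  23] world [474.4  73.4  50.2] [474.3  73.4] [4.9 4.2] 4.7
[286.  98.] [284  96   5   5  21] world [483.6  73.4  50.7] [483.6  73.4] [3.7 4. ] 2.4
[356.9  97.9] [355  96   5   5  22] world [551.5  76.2  50. ] [551.6  76.2] [3.8 4.1] 3.5
[366.1  98.1] [364  96   5   5  22] world [560.3  76.8  49.9] [560.2  76.8] [4.  4.3] 4.6
[276.8 107.4] [275 105   5   5  19] world [475.2  64.4  50.2] [475.2  64.5] [4.1 4. ] 5.0
[286. 107.] [284 105   5   5  21] world [483.8  64.6  50. ] [483.8  64.6] [4.  4.2] 0.1
[356.8 107. ] [355 105   5   5  23] world [552.   67.2  50.3] [552.   67.2] [4.2 3.9] 89.2
[366.1 107.1] [364 105   5   5  22] world [560.6  67.8  50.4] [560.6  67.8] [4.2 4.2] 4.7
[325.2 120.8] [316 112  19  19 142] world [521.8  51.9  51. ] [521.7  51.9] [17.3 17.8] 2.3
[276.7 116.4] [275 114   5   5  19] world [475.4  55.6  50.3] [475.4  55.6] [3.9 4. ] 90.0
[286. 116.] [284 114   5   5  21]
[... 2720 characters left out ...]
  -4.3] [4.  4.1] 6.5
[365.6 180.5] [363 178   6   6  23] world [563.7  -4.3  50.9] [563.6  -4.3] [4.2 4.1] 48.8
[356.2 189.6] [354 187   5   6  18] world [554.8 -13.7  50.1] [555.1 -13.9] [3.5 4.7] 47.5
[277.9 189.8] [276 188   5   5  21] world [478.3 -17.1  49.9] [478.3 -17. ] [4.  4.3] 2.1
[286.9 189.8] [285 188   5   5  21] world [487.2 -16.7  50.4] [487.2 -16.8] [4. 4.] 88.6
[365.2 189.8] [363 188   5   5  20] world [563.7 -13.7  50.9] [563.7 -13.7] [4.2 3.9] 4.9
square_mark 0.64 [530.3  46.9  51.1]
t 9.28 p [519.2 -34.3 289.1] yaw_y 2.37 J6 -0.34 open 84.9 grip 0.0 F [-0.2 -0.5 -0.3]
[-0.2658 -0.0272 -0.0111] [-0.0009 -0.0006  0.565 ]
[-0.266  -0.0271  0.1489] [-0.0009 -0.0006  0.565 ]
```

View pics/w6.png

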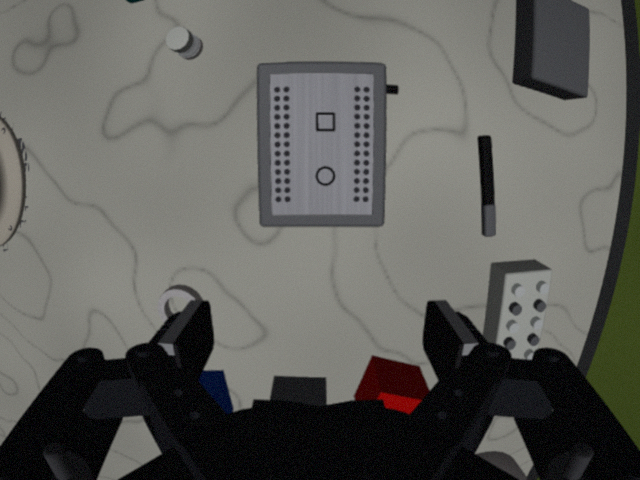

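The ring is at px (325,175), world ≈(523.8,-1.3,50), and the square at (325,121). The detector's square is off and mine matches the picture. Next, a close look at the probe from behind it.

Emit:
{"name": "servo_tool", "arguments": {"targets": "-0.04 -0.01 0 0 0 0.06 0.085; -0.08 -0.02 0 0 0 0.12 0.085; -0.12 -0.03 0 0 0 0.18 0.085; -0.16 -0.04 0 0 0 0.25 0.085; -0.2 -0.05 0 0 0 0.32 0.085; -0.24 -0.06 0 0 0 0.4 0.085; -0.28 -0.07 0 0 0 0.47 0.085; -0.32 -0.08 0 0 0 0.53 0.085; -0.35 -0.085 0 0 0 0.565 0.085; -0.359 -0.086 0 0 0 0.565 0.085; -0.359 -0.086 0 0 0 0.565 0.085; -0.359 -0.086 0 0 0 0.565 0.085"}}

```text
clock: 10.28
ee_pos: [448.6, -396.2, 289.1]
orientation: [0.866, 0.5, 0.0, -0.001]
force: [0.6, 0.2, -0.5]
opening: 85.0
grip_force: 0.0
```

Run:
```python
from h import *
im,d,P,M=wcloud();save("w7",im)
rect("probetop",P[box(P,d,460,560,-350,-230,175,190)]);rect("holder",P[box(P,d,440,570,-360,-230,74,86)])
for r in env.boxes_of("wrist","probe"): print(round(r["conf"],2),towld("wrist",r["centre"],M)[:3].round(1))
go((502.6,-301.5,240,-30),(502.6,-301.5,140,-30))
```

```text
probetop 912 [ 502.6 -303.7  179.8] [ 502.7 -303.6] [21.1 21.2] 16.5 z [178.3 179.9 181.1]
holder 4787 [ 501.2 -306.3   80. ] [ 502.9 -303.2] [70.3 71. ] 0.7 z [78.7 80.  81.2]
0.96 [ 500.  -306.   179.7]
t 10.38 p [ 448.7 -395.6  289.5] yaw_y -29.91 J6 -0.4 open 84.5 grip 0.0 F [ 0.2  0.8 -0.2]
[ 0.1084 -0.0002  0.0496] [-0.0003 -0.0008  0.0015]
[ 1.083e-01 -1.000e-04  1.496e-01] [-0.0003 -0.0008  0.0015]
```

Emit:
{"name": "servo_tool", "arguments": {"targets": "0.04 0.001 0.01 0 0 0 0.085; 0.08 0.001 0.02 0 0 0 0.085; 0.107 0.001 0.03 0 0 0 0.085; 0.107 0.001 0.05 0 0 0 0.085; 0.107 0.001 0.08 0 0 0 0.085; 0.107 0.001 0.11 0 0 0 0.085; 0.107 0.001 0.135 0 0 0 0.06; 0.107 0.001 0.147 0 0 0 0.06; 0.107 0.001 0.149 0 0 0 0.05; 0.107 0.001 0.149 0 0 0 0.05"}}

```text
clock: 11.22
ee_pos: [502.4, -304.6, 140.7]
orientation: [0.866, 0.5, -0.0, -0.0]
force: [-0.6, 0.3, 0.7]
opening: 50.1
grip_force: 0.0
```

```bash
python3 -c "
from h import *
go((502.7,-303.4,140,-30))"
```

```text
t 11.22 p [ 502.4 -304.6  140.7] yaw_y -30.0 J6 -0.23 open 50.1 grip 0.0 F [-0.6  0.3  0.7]
[ 0.0012 -0.0004  0.0007] [-0.0004 -0.0002 -0.    ]
```

Emit:
{"name": "servo_tool", "arguments": {"targets": "0.001 0 0 0 0 0 0.0; 0.001 0 0 0 0 0 0.0; 0.001 0 0 0 0 0 0.0; 0.001 0 0 0 0 0 0.0; 0.001 0 0 0 0 0 0.0; 0.001 0 -0.005 0 0 0 0.0; 0.001 0 -0.02 0 0 0 0; 0.001 0 -0.045 0 0 0 0; 0.001 0 -0.07 0 0 0 0; 0.001 0 -0.09 0 0 0 0; 0.001 0 -0.105 0 0 0 0; 0.001 0 -0.11 0 0 0 0", "force": 60}}

```text
clock: 12.22
ee_pos: [503.9, -305.8, 254.3]
orientation: [0.866, 0.499, 0.001, 0.003]
force: [0.4, 0.4, -0.0]
opening: 20.7
grip_force: 58.7
```

Run:
```python
from h import *
s=env.get_state();x,y,z=s["ee_pos"]
for c in("scene","top"):
    im,d=env.read_camera(c);P=cloud(c,d)
    if c=="scene": save("s8",im[150:480,60:500])
    for a,b in((-130,-113),(-112,-60),(-60,-20)):
        m=box(P,d,x-40,x+40,y-40,y+40,z+a,z+b)
        if m.sum()>8: rect(f"{c} {a}",P[m])
    m=box(P,d,460,550,-350,-250,74,86); 
go((523.8,-1.3,205,-30))
```

```text
scene -130 24 [ 506.8 -306.   134.4] [ 507.  -305.3] [8.1 4.4] 69.4 z [127.6 134.4 140.8]
scene -112 136 [ 507.6 -306.9  168.3] [ 507.3 -307.7] [18.1 10. ] 59.2 z [145.3 168.9 193.4]
scene -60 218 [ 510.9 -309.6  212.1] [ 510.2 -306.8] [22.4 14.2] 64.3 z [197.  212.  227.3]
top -112 34 [ 505.5 -297.5  163.7] [ 503.  -296.2] [15.2 10.1] 2.7 z [145.6 161.6 193.5]
top -60 85 [ 506.1 -293.1  213.9] [ 505.3 -294.7] [ 8.7 23. ] 85.4 z [195.6 213.2 232.3]
t 12.32 p [ 503.2 -305.2  251.8] yaw_y -30.09 J6 -0.23 open 20.6 grip 58.7 F [-0.8  0.3 -1.2]
[ 0.2733 -0.1347  0.0463] [ 0.0029  0.0006 -0.0016]
```

View pics/s8.png

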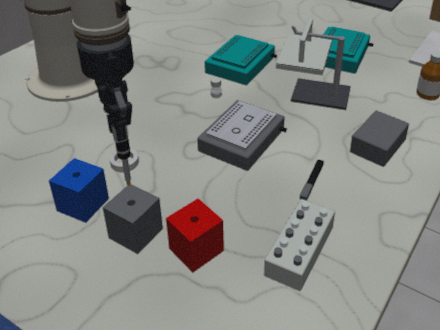

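The probe is held upright, its tip clear of the holder (≈(128,185) in the crop), and the cover still hangs on the hook. Moving over the ring.

Emit:
{"name": "servo_tool", "arguments": {"targets": "0.02 -0.01 0 0 0 0 0; 0.045 -0.022 0 0 0 0 0; 0.075 -0.037 0 0 0 0 0; 0.105 -0.052 0 0 0 0 0; 0.135 -0.067 0 0 0 0 0; 0.165 -0.082 0 0 0 0 0; 0.195 -0.097 0 0 0 0 0; 0.225 -0.111 0 0 0 0 0; 0.25 -0.124 0 0 0 0 0; 0.268 -0.132 0 0 0 0 0; 0.273 -0.135 0.01 0 0 0 0; 0.273 -0.135 0.03 0 0 0 0"}}

```text
clock: 13.32
ee_pos: [523.6, 0.4, 220.9]
orientation: [0.866, 0.501, 0.001, 0.001]
force: [-0.0, -0.5, -1.6]
opening: 20.9
grip_force: 58.8
```

```bash
python3 -c "
from h import *
go((523.8,-1.3,190,-30))"
```

```text
t 13.32 p [5.236e+02 4.000e-01 2.209e+02] yaw_y -29.93 J6 0.29 open 20.9 grip 58.8 F [-0.  -0.5 -1.6]
[-0.0014  0.0009  0.0309] [ 0.0031 -0.0011  0.0012]
```

Emit:
{"name": "servo_tool", "arguments": {"targets": "-0.001 0.001 0.01 0 0 0 0; -0.001 0.001 0.02 0 0 0 0; -0.001 0.001 0.028 0 0 0 0; -0.001 0.001 0.031 0 0 0 0; -0.001 0.001 0.031 0 0 0 0; -0.001 0.001 0.031 0 0 0 0"}}

```text
clock: 13.82
ee_pos: [523.3, -2.6, 189.8]
orientation: [0.867, 0.499, 0.0, 0.0]
force: [0.5, -0.4, -1.1]
opening: 20.6
grip_force: 58.8
```

Run:
```python
from h import *
go((523.8,-1.3,177,-30))
im,d,P,M=wcloud();K=M["K"]
def proj(p):
    c=(np.array(M["extrinsics"])@np.r_[p,1])[:3];x,y,z=c[0],-c[1],-c[2];r=np.hypot(x,y);t=np.arctan2(r,z)
    return np.array([K[0,2]+K[0,0]*t*x/r,K[1,2]+K[1,1]*t*y/r])
p=env.get_state()["ee_pos"];print("ring px",proj([523.8,-1.3,50.]),"tip px",proj([p[0],p[1],p[2]-126]))
u,v=proj([523.8,-1.3,50.]).astype(int);v0=min(max(v-60,0),380);u0=u-70
save("w9",cv2.resize(im[v0:v0+100,u0:u0+140],None,fx=5,fy=5,interpolation=cv2.INTER_CUBIC));print(u0,v0)
m=box(P,d,p[0]-15,p[0]+15,p[1]-15,p[1]+15,54,76);print(m.sum())
if m.sum()>5: rect("tip",P[m])
m=box(P,d,p[0]-15,p[0]+15,p[1]-15,p[1]+15,78,128)
if m.sum()>5: rect("stem",P[m])
```

```text
t 13.82 p [523.3  -2.6 189.8] yaw_y -30.12 J6 0.29 open 20.6 grip 58.8 F [ 0.5 -0.4 -1.1]
[ 0.0013 -0.0002  0.0128] [ 0.0006 -0.0002 -0.002 ]
ring px [315.81526039 233.46946303] tip px [316.33139439 239.98706531]
245 173
23
tip 23 [526.5   1.4  70.5] [525.9   1.3] [3.9 9.9] 62.0 z [64.4 68.7 75.9]
stem 192 [526.5   2.1  94.2] [526.1   1.7] [3.8 9.8] 62.7 z [ 80.3  94.7 106.9]
```

View pics/w9.png

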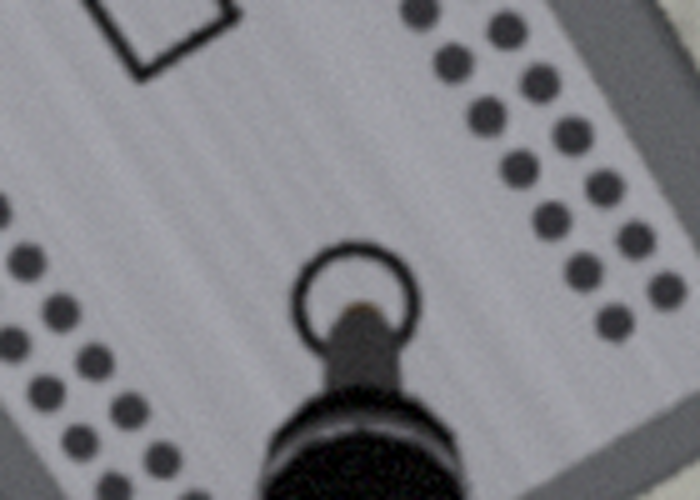

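The ring centre is at px (316,234), matching my prediction, and the brass tip is just at its middle, within about 1 mm. Descending gently to just above contact.

Emit:
{"name": "servo_tool", "arguments": {"targets": "0.0005 0 0.003 0 0 0 0; 0.0005 0 0.006 0 0 0 0; 0.0005 0 0.009 0 0 0 0; 0.0005 0 0.0105 0 0 0 0; 0.0005 0 0.0105 0 0 0 0; 0.0005 0 0.0105 0 0 0 0"}}

```text
clock: 14.37
ee_pos: [523.2, -1.6, 178.8]
orientation: [0.866, 0.499, -0.0, -0.0]
force: [-0.9, -0.5, -1.1]
opening: 20.9
grip_force: 58.8
```

```bash
cat >> h.py <<'E'
def avg(n=8):
    S=[]
    for _ in range(n):
        env.read_camera("top");s=env.get_state();S.append(np.r_[s["ee_pos"],s["force"],s["torque"]])
    print("avg",np.mean(S,0).round(2),"sd",np.std(S,0).round(2)[[2,5]])
E
python3 -c "
from h import *
avg();go()"
```

```text
avg [ 5.2339e+02 -1.7300e+00  1.7913e+02 -4.0000e-02  4.0000e-02 -8.7000e-01
  2.0000e-02  1.0000e-02 -0.0000e+00] sd [0.05 0.41]
t 14.77 p [523.4  -1.7 179.1] yaw_y -30.08 J6 0.29 open 20.7 grip 58.8 F [-0.7 -0.3 -0.8]
```

Emit:
{"name": "servo_tool", "arguments": {"targets": "0 0 0.002 0 0 0 0; 0 0 0.004 0 0 0 0; 0 0 0.0055 0 0 0 0; 0 0 0.0055 0 0 0 0; 0 0 0.0055 0 0 0 0"}}

```text
clock: 15.18
ee_pos: [523.5, -1.8, 173.7]
orientation: [0.866, 0.499, 0.0, 0.0]
force: [1.2, 0.6, 1.3]
opening: 20.7
grip_force: 58.9
```

```bash
python3 -c "
from h import *
avg(10)"
```

```text
avg [ 5.235e+02 -1.780e+00  1.737e+02  6.300e-01 -2.100e-01  5.300e-01
 -8.000e-02 -2.200e-01 -1.000e-02] sd [0.04 0.39]
```

Emit:
{"name": "servo_tool", "arguments": {"targets": "0 0 0.001 0 0 0 0; 0 0 0.002 0 0 0 0; 0 0 0.0025 0 0 0 0; 0 0 0.0025 0 0 0 0; 0 0 0.0025 0 0 0 0"}}

```text
clock: 16.1
ee_pos: [523.4, -1.7, 171.1]
orientation: [0.866, 0.499, 0.0, 0.0]
force: [1.3, -1.4, 2.6]
opening: 20.5
grip_force: 58.9
```

Run:
```python
from h import *
avg(12);go()
im,d,P,M=wcloud();p=env.get_state()["ee_pos"]
save("w10",cv2.resize(im[150:310,210:430],None,fx=3.6,fy=3.6,interpolation=cv2.INTER_CUBIC))
m=box(P,d,p[0]-15,p[0]+15,p[1]-15,p[1]+15,64,105)
Q=P[m];rect("stem",Q)
for a,b in((58,75),(75,90),(90,106)):
    q=Q[(Q[:,2]>a)&(Q[:,2]<b)]
    if len(q)>4: print(a,len(q),q.mean(0).round(1))
im,d=env.read_camera("scene");P=cloud("scene",d)
rect("cover lid",P[box(P,d,450,640,180,380,118,130)])
```

```text
avg [ 5.2341e+02 -1.7400e+00  1.7110e+02  1.7100e+00 -5.5000e-01  1.5400e+00
 -1.2000e-01 -3.8000e-01  0.0000e+00] sd [0.03 0.47]
t 16.7 p [523.4  -1.7 171. ] yaw_y -30.08 J6 0.29 open 20.2 grip 58.9 F [ 2.1 -0.5  2.2]
stem 171 [526.8   2.9  77.2] [526.3   2.1] [ 4.8 10. ] 59.9 z [65.5 78.  88.7]
58 67 [526.6   2.9  69.6]
75 100 [526.9   2.9  81.8]
cover lid 1365 [546.9 266.7 123. ] [558.5 279.9] [149.2 160.5] 17.5 z [120.  123.  125.6]
```

View pics/w10.png

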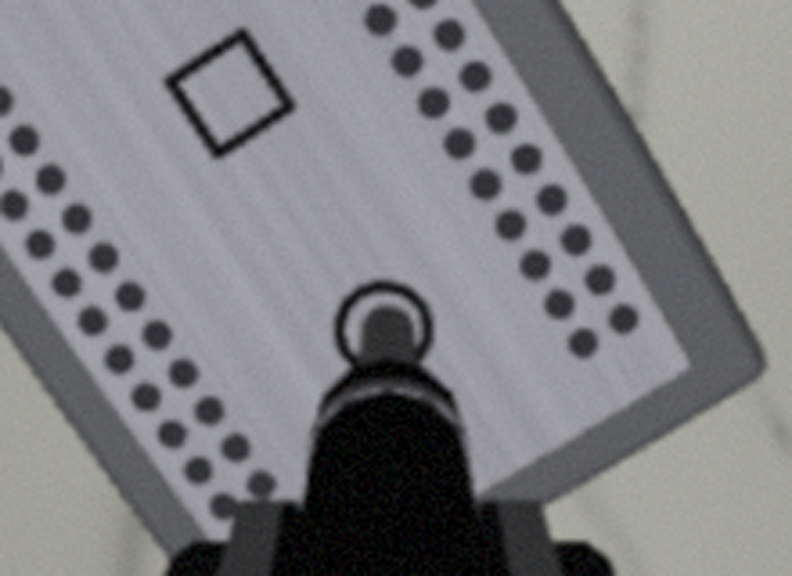

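The tip sits inside the ring (stem ≈(387,330), ring centre (384,328)). The push is about 5 mm at about 2.3 N, and the cover still hangs on the hook. Handing in.

```bash
python3 -c "
from cell import env
print(env.sign_off())"
```

```text
the job is handed in; nothing more can be done
None
```

The job is handed in: the cover hangs level on the hook, released, and the probe is held upright inside the ring with its tip pushed in an estimated 5 to 6 mm of its 10 mm travel; no verdict came back.

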